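# Lock the cam coupler on the pump trainer

### The arm

A 7-joint arm with a two-finger parallel gripper is mounted at the origin on the work surface. World frame = base frame: x ahead of the robot, y to its left, z up, the work surface at z = 0. Lengths are in m, angles in rad, forces in N, time in s.
With the tool pointing down it reaches from about 0.35 to 0.9 m from the base axis. Payload 8.1 kg.
Tool frame: the origin (TCP) lies midway between the tips of the shut fingers; the grasp point (between the pads) lies arm.grip_point_offset behind it (arm.grip_point_offset is the distance from the TCP to the grasp point, in m); y points along the fingers, z is the direction in which the jaws open and shut, and the axes are right-handed (so a half turn about y gives the same grasp; the last joint's range is limited). The gripper opens to 92 mm and grips with 3 to 60 N. Pads are 19 mm wide; open, the fingers measure 130 mm over their backs; the gripper's body (75 mm by 190 mm) begins 47 mm behind the grasp point.
Start: joints at [-1.242, 0.434, 0.025, 1.573, -0.012, 1.134, -0.075], TCP at [0.262, 0.568, 0.227] pointing down, gripper open.
Joint ranges: [-2.62, 2.62], [-0.44, 2.09], [-1.27, 1.32], [0.08, 2.57], [-1.32, 4.46], [0.12, 2], [-2.74, 2.74]. Speed limits (rad/s): [2.22, 2.22, 3.01, 3.01, 3.14, 3.14, 3.14].

### API

Orientations are given as a rotation vector (axis times angle).
In Python, from cell import arm, get_image, camera_info gives the robot as it stands.
- The arm moves only by the tool carry_out, never from a script. Its argument "steps" is one flat list of numbers, 5 for each row, row after row: the opening, from 0 (shut) to 1 (fully open), then the shift along the world's x, y, z in units of 0.1 m (1.0 is 0.1 m), then the turn about the world's z in units of 45 degrees (1.0 is 45 degrees). In form: [hand, dx, dy, dz, spin, hand, dx, dy, dz, spin, ...]. A call has 1 to 12 rows; each row is the pose to reach, as a shift and turn from the pose commanded when the call began; what a row does not reach only later rows make up. A row lasts 1/10 s, in which the tool goes at most 50 mm and 8.59 degrees, less where a joint would pass 70% of its speed; a pose out of reach is approached as far as the arm can. A call with a number of a shift or a turn outside -1 to 1 is refused whole. A call with a gripper value outside its range is refused whole. The fingers move at their own pace and stop on an object; "grip_force" is the grip in N (left out, the last holds). Time passes only in rows, so rows that repeat a pose let the fingers close. It gives the time, the measured TCP pose, the force and the opening at its end, in the units of the state.
- arm.observe(): the state, without advancing time (a new reading comes with each control period).
- get_image(name): name is "side" or "top" or "wrist"; returns (picture, depth): 480x640x3 uint8, red, green, blue; 480x640 float32, m along the optical axis (not along the pixel's ray), 0 where there is no reading.
- camera_info(name): a dict with "fovy" (degrees; the focal length in pixels is half the picture's height over the tangent of half this angle, whatever the lens; pixels are square), "cx", "cy" (the principal point, pixels), "R" (3x3) and "t" (3): a world point X has camera coordinates R X + t; the wrist camera has in their place "tool_from_camera" (4x4, takes a point from camera to tool coordinates, whose origin is the TCP and whose axes are the tool frame's). Camera axes: x right, y down, z forward; pixel columns grow to the right and rows downward; lengths in m; the calibration is good to about 2 mm. A picture is of the moment at which its call begins: read the wrist's pose just before it. camera_info takes no time and is no camera call.
- arm.sign_off(): hands the job in, once; it reports no verdict.
The state is a dict: "clock": time; "joints": joint angles; "dq": joint speeds; "joint_efforts": joint torques, N m; "position": TCP position; "ee_rot": TCP orientation; "force": force on the tool from outside, world axes, zero at the start; "ft_torque": the same for the moment, N m; "width": opening from 0.0 (shut) to 1.0 (fully open).
Only numpy, scipy, OpenCV 4.12 (cv2) and the standard library are available. Lean on these libraries where they do the work, as an engineer would, in place of code of your own. Each camera call takes 0.05 s, during which the arm holds its last target. There are 200 camera calls.

### The job

On the bench stand two cam-and-groove couplers; one has its adapter pushed home in its mouth, the other is empty. Swing both cam arms of the coupler that holds the adapter down together, both at the same time, until they lie flat against its sides, leaving the adapter fully home and upright. Leave the empty coupler alone.

Things in the scene. Friction and masses are not known exactly. Their poses are not given: they have to be found in the camera images.
- coupler: The coupler to lock: upright aluminium cup, 46 mm across, mouth up, rim 122 mm above the table, on a fixed grey block 100 x 100 x 30 mm. Origin on the cup's axis at the table surface, z up. Its two steel cam arms turn on level pins along its x axis, 110 mm above the table, 26.5 mm from the axis on its +y and -y sides; at the start they stick out sideways and somewhat up.
- cam_left (a joint): Cam arm on the coupler's +y side, rad: 0 = straight out level, negative = raised, 1.57 = its stop, down flat on the coupler's side. Starts at -0.6 to -0.15. Arm 14.5 mm wide, 6 mm thick, 61 mm long from its pin (plus a thin wire ring, seen only). A stiff hinge: moves at 1 to 4 N, stays where it is left.
- cam_right (a joint): The same arm on the coupler's -y side, same values and stiffness. With both down they hang beside the cup and measure 59 mm over their outer faces, ends 49 mm above the table. Pushed from above 16 mm or more outside its pin, or squeezed inwards below its pin, an arm goes down.
- adapter: Loose aluminium adapter: grooved plug 36 mm across, 55 mm tall, hexagonal top 35 mm across corners, standing home in the coupler's cup and filling its mouth. Origin at the centre of its underside, 75 mm above the table when home; its top is then 8 mm above the rim and 20 mm above the arms' pins (keep the gripper's palm above it). z up.
- empty_coupler: A second, fixed coupler of the same build and size, arms also raised, but with an open, empty mouth. Not to be touched. Origin and axes as for the first.

How it is judged:
By the outcome, as a careful person would: the job done as asked, in the order asked, and still so for the second after the job is handed in, with the robot touching nothing.
It also fails if it takes over 32 s, if anything falls off the work surface, if the arm or the gripper's body presses on something with over 40 N, if the wrist force passes 120 N, or if a joint passes its speed limit or range.

## Working session

There is one attempt and no reset: what is moved stays moved. The work goes in short steps, Python scripts to look and compute and a tool call to move; the robot and the scene stay as the last step left them, time stands still between calls to the robot, and variables do not carry over. Pictures are saved under pics/ and viewed, about 8 in all and at most 12, crops included, and the job is handed in when it is done.

Besides the shell and the picture viewer there is one more tool, called after "Emit:" by a JSON object that holds its "fn" and its "kwargs", one argument or row to a line. carry_out: Moves the arm, as the interface text tells. Shifts and turns lie within -1 to 1; 1 stands for 0.1 m of shift or 45 degrees of turn. Its arguments: {"type":"object","properties":{"steps":{"type":"array","items":{"type":"number"}},"grip_force":{"type":"number"}},"required":["steps"]}

```bash
mkdir -p pics; cat > h.py <<'E'
import numpy as np, cv2
from cell import arm, get_image, camera_info
from scipy.spatial.transform import Rotation as Rn
def grab(n,tag):
    s=arm.observe(); p,d=get_image(n); np.savez(f'pics/{tag}.npz',p=p,d=d,pos=s['position'],rot=s['ee_rot'])
    cv2.imwrite(f'pics/{tag}.png',p[:,:,::-1]); return p,d
def cloud(n,tag):
    z=np.load(f'pics/{tag}.npz'); d=z['d']; c=camera_info(n); f=240/np.tan(np.radians(c['fovy'])/2)
    v,u=np.mgrid[:480,:640]; P=np.stack([(u-c['cx'])/f*d,(v-c['cy'])/f*d,d],-1)
    if 'R' in c: W=(P-np.array(c['t']))@np.array(c['R'])
    else:
        T=np.array(c['tool_from_camera']); W=(P@T[:3,:3].T+T[:3,3])@Rn.from_rotvec(z['rot']).as_matrix().T+z['pos']
    W[d==0]=np.nan; return W
E
python3 - <<'E'
from h import *
print(arm.observe(), arm.grip_point_offset)
for n in('top','side'): grab(n,n+'0'); print(camera_info(n))
a=[cv2.imread(f'pics/{n}0.png') for n in('top','side')]
E
```

```text
{'clock': 0.0, 'joints': array([-1.24159515,  0.43523067,  0.02495357,  1.57408249, -0.01162272,
        1.13402105, -0.07505919]), 'dq': array([-4.75518217e-05,  1.40239971e-03,  4.51416168e-04, -2.39522576e-03,
       -5.65164595e-04,  6.73621729e-04, -3.10350903e-04]), 'joint_efforts': array([-1.57150491e-03, -6.67829847e+01,  9.83969830e-01, -3.14452672e+01,
       -6.06942200e-02,  4.26045607e-02,  1.79743392e-04]), 'position': array([0.26138663, 0.56714957, 0.22594563]), 'ee_rot': array([-1.54571964,  0.33892855, -0.33856842]), 'force': array([-0.39677179, -0.94500188,  0.66811265]), 'ft_torque': array([-0.01264998, -0.02446076, -0.01177586]), 'width': 0.9931596611447788} 0.0188
{'fovy': 47.60346009798907, 'cx': 314.15675798520414, 'cy': 236.85720683568672, 'R': array([[ 0.11671821, -0.9931508 ,  0.0053234 ],
       [-0.97321438, -0.11544089, -0.19881444],
       [ 0.19806726,  0.01802446, -0.98002269]]), 't': array([-0.07027546,  0.55972445,  0.74967642])}
{'fovy': 53.06399452382348, 'cx': 318.61134277282065, 'cy': 239.2779003853957, 'R': array([[ 0.63609233, -0.77160853, -0.00261316],
       [-0.56376546, -0.46243475, -0.684341  ],
       [ 0.52683494,  0.43677727, -0.72915743]]), 't': array([-0.3726403 ,  0.35606661,  0.47961736])}
```

View pics/top0.png

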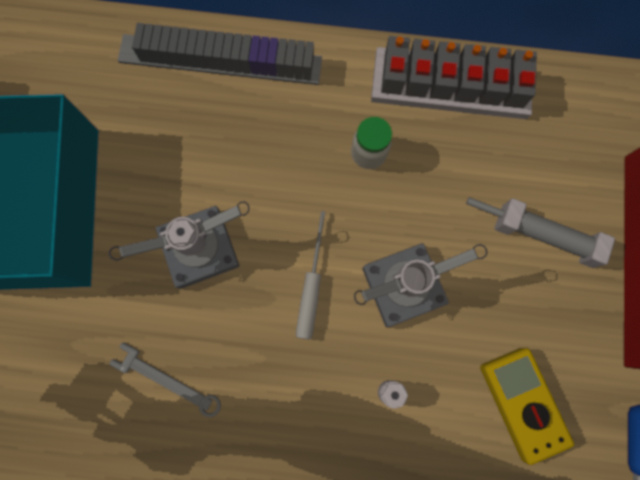

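View pics/side0.png

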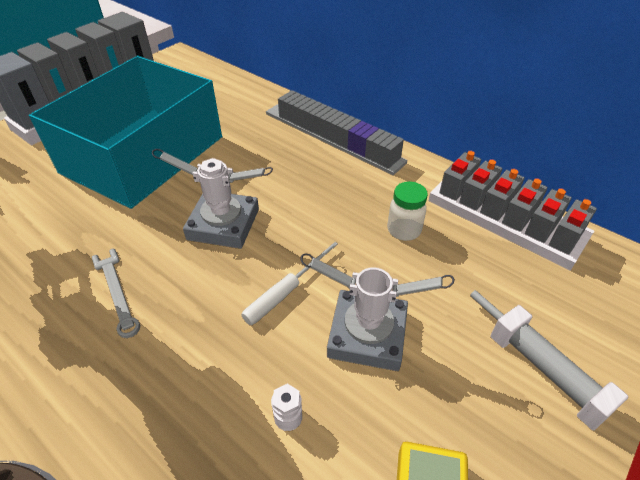

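The top view shows the coupler with its adapter at about (182,232), arms towards (115,252) and (243,208). The teal bin's rim is close by on the left, at u≈65–98. The empty coupler is at (417,277). Next I'll measure these from depth.

```bash
python3 - <<'E'
from h import *
W={n:cloud(n,n+'0') for n in('top','side')}
def roi(n,u0,u1,v0,v1):
    return W[n][v0:v1,u0:u1].reshape(-1,3)
np.set_printoptions(precision=4,suppress=True)
for n,r in(('top',(105,255,195,265)),('side',(145,280,140,250))):
    q=roi(n,*r); q=q[~np.isnan(q[:,0])]
    t=q[(q[:,2]>.126)&(q[:,2]<.136)]
    m=np.median(t,0); t=t[np.hypot(*(t-m)[:,:2].T)<.022]
    c=(t.max(0)+t.min(0))/2; print(n,'top',len(t),np.median(t,0),c,t.max(0)-t.min(0))
    a=q[(q[:,2]>.09)&(q[:,2]<.19)]; dd=np.hypot(*(a-c)[:,:2].T); a=a[(dd>.035)&(dd<.10)]
    ang=np.degrees(np.arctan2(*(a-c)[:,1::-1].T))
    import collections; print(np.histogram(ang,bins=np.arange(-180,181,15))[0])
    for s in(0,1):
        b=a[(ang>0) if s else (ang<0)]
        if len(b)<5: continue
        u,S,vt=np.linalg.svd(b-b.mean(0),full_matrices=False); print(s,len(b),b.mean(0),vt[0],np.degrees(np.arctan2(vt[0][1],vt[0][0])), b[:,2].min(),b[:,2].max())
for n in W:
    q=W[n].reshape(-1,3); k=(q[:,1]>.45)&(q[:,2]>.03)&(q[:,0]<.75)&(q[:,0]>.4); q=q[k]
    if len(q): print(n,'bin',np.nanpercentile(q,[1,50,99],axis=0))
for uv in((66,110),(98,130),(90,283),(50,273)): print(uv,W['top'][uv[1],uv[0]])
for uv in((37,115),(130,200),(219,140),(212,83)): print(uv,W['side'][uv[1],uv[0]])
s=arm.observe(); print(Rn.from_rotvec(s['ee_rot']).as_matrix())
cv2.imwrite('pics/c1.png',np.hstack([cv2.resize(cv2.imread('pics/top0.png')[185:275,95:265],(0,0),fx=4,fy=4,interpolation=2)]))
E
```

```text
top top 459 [0.5354 0.173  0.1311] [0.5335 0.172  0.1302] [0.0374 0.0375 0.0082]
[  0   0   0   0   0   0   0 230 209   0   0   0   0   0   0   0   0   0
   5 386 103   0   0   0]
0 439 [0.5649 0.1168 0.1268] [-0.451   0.8368 -0.3105] 118.3230504864881 0.1144820725655031 0.1377815782405933
1 494 [0.5066 0.2281 0.1306] [-0.4162  0.8133  0.4066] 117.09815988582464 0.11517456918035697 0.14559962569259363
side top 251 [0.5345 0.1722 0.1295] [0.5359 0.1741 0.1289] [0.0324 0.0343 0.0057]
[  0   0   0   0   0   0   2 221  52   0   0   0   0   0   0   0   0   0
   0 158 166   0   0   0]
0 275 [0.5634 0.1158 0.1248] [-0.47    0.822  -0.3217] 119.75839364423541 0.10954327739914811 0.13666666393510446
1 324 [0.5057 0.2277 0.1282] [ 0.4026 -0.8133 -0.4201] -63.66254855524501 0.11312911621211451 0.1440363148803933
top bin [[0.689  0.4502 0.031 ]
 [0.695  0.4679 0.068 ]
 [0.6996 0.5067 0.131 ]]
side bin [[0.4297 0.4572 0.0322]
 [0.5966 0.6598 0.1004]
 [0.7446 1.0243 0.1502]]
(66, 110) [0.6921 0.3665 0.1221]
(98, 130) [0.7102 0.3695 0.0051]
(90, 283) [0.4611 0.332  0.0069]
(50, 273) [0.4597 0.3355 0.1301]
(37, 115) [0.4409 0.5277 0.1227]
(130, 200) [0.4621 0.3337 0.0164]
(219, 140) [0.7009 0.3657 0.0002]
(212, 83) [0.7164 0.3756 0.1199]
[[ 0.9082 -0.0005  0.4185]
 [-0.4185 -0.0013  0.9082]
 [ 0.0001 -1.     -0.0014]]
```

View pics/c1.png

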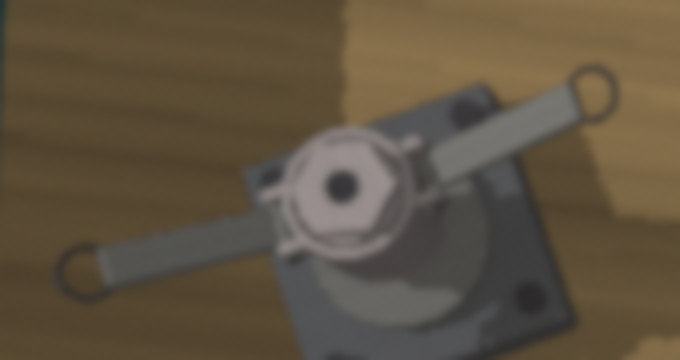

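Both cameras agree: axis at (0.5345, 0.173), adapter top at z≈0.130, and arm (coupler y) direction ≈117.5°. The bin rim at y≥0.335 is clear of the gripper. The jaw axis is at 65.3°, so I turn +52°. I travel high first.

Emit:
{"fn": "carry_out", "kwargs": {
  "steps": [1,0.34,-0.5,0,0.15,1,0.68,-0.98,0,0.29,1,0.68,-0.98,0,0.29,1,0.68,-0.98,0,0.29]
}}

```text
clock: 0.5
position: [0.3326, 0.466, 0.2266]
ee_rot: [-1.566, 0.164, -0.166]
force: [-0.5, 1.1, 0.7]
width: 1.0
```

Emit:
{"fn": "carry_out", "kwargs": {
  "steps": [1,0.34,-0.5,0,0.15,1,0.68,-0.98,0,0.29,1,0.68,-0.98,0,0.29,1,0.68,-0.98,0,0.29]
}}

```text
clock: 0.9
position: [0.3996, 0.369, 0.2266]
ee_rot: [-1.572, -0.015, 0.014]
force: [-0.1, -0.3, -0.5]
width: 1.0
```

Emit:
{"fn": "carry_out", "kwargs": {
  "steps": [1,0.34,-0.5,0,0.15,1,0.68,-0.98,0,0.29,1,0.68,-0.98,0,0.29,1,0.68,-0.98,0,0.29]
}}

```text
clock: 1.3
position: [0.467, 0.272, 0.2265]
ee_rot: [-1.563, -0.194, 0.194]
force: [0.4, 0.5, -0.8]
width: 1.002
```

Emit:
{"fn": "carry_out", "kwargs": {
  "steps": [1,0.34,-0.5,0,0.15,1,0.68,-0.98,0,0.29,1,0.68,-0.98,0,0.29,1,0.68,-0.98,0,0.29,1,0.68,-0.98,0,0.29]
}}

```text
clock: 1.8
position: [0.5328, 0.1782, 0.2264]
ee_rot: [-1.536, -0.376, 0.377]
force: [-0.1, 0.1, -0.2]
width: 1.002
```

```bash
python3 - <<'E'
from h import *
s=arm.observe(); R=Rn.from_rotvec(s['ee_rot']).as_matrix(); print(s['clock'],s['position'],R,s['joints'],s['force'])
grab('wrist','w1'); W=cloud('wrist','w1'); q=W.reshape(-1,3)
np.set_printoptions(precision=4,suppress=True)
a=np.array([.5345,.173]); d=np.hypot(q[:,0]-a[0],q[:,1]-a[1])
t=q[(d<.03)&(q[:,2]>.124)&(q[:,2]<.138)]; print(len(t)); 
if len(t): print(np.median(t,0),t.min(0),t.max(0))
z=(d>.035)&(d<.1)&(q[:,2]>.1)&(q[:,2]<.16); b=q[z]
for s in(1,-1):
    c=b[s*(b[:,1]-a[1])>0]
    if len(c)>5: print(s,len(c),np.median(c,0),c.min(0),c.max(0))
E
```

```text
1.8 [0.53275386 0.17819856 0.22643358] [[ 8.86732684e-01 -1.01141013e-03 -4.62281434e-01]
 [ 4.62282436e-01  1.26793412e-03  8.86731832e-01]
 [-3.10707157e-04 -9.99998685e-01  1.59187576e-03]] [-0.42232709  0.33328453  0.00724182  1.72999584 -0.00446744  1.07873813
  1.63799173] [-0.1310503   0.06988923 -0.24747797]
1414
[0.536  0.1728 0.1291] [0.52  0.156 0.124] [0.5531 0.1899 0.1315]
1 1438 [0.5068 0.2286 0.1294] [0.4871 0.2013 0.1115] [0.5258 0.259  0.1437]
-1 1493 [0.565  0.1172 0.1249] [0.5463 0.0851 0.1105] [0.5873 0.1465 0.1362]
```

View pics/w1.png

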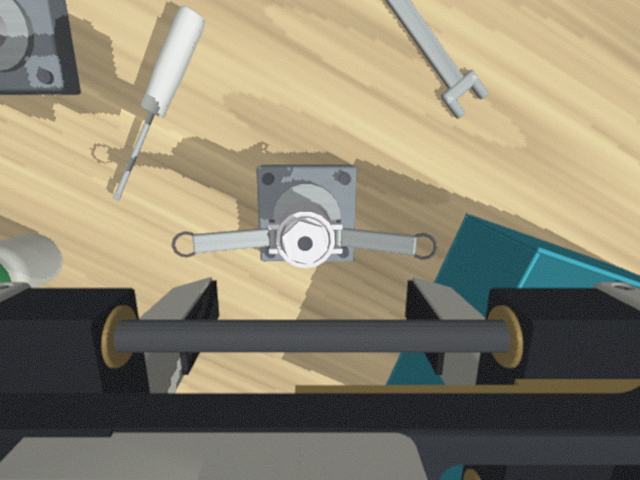

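The wrist view shows the coupler with adapter at (306,243) and arms running level across the image, parallel to the jaws. The axis comes out at (0.5357, 0.173), in agreement with the other cameras. I centre and descend to just above the arms.

Emit:
{"fn": "carry_out", "kwargs": {
  "steps": [1,0.02,-0.04,-0.2,0,1,0.02,-0.04,-0.4,0,1,0.02,-0.04,-0.6,0,1,0.02,-0.04,-0.6,0,1,0.02,-0.04,-0.6,0]
}}

```text
clock: 2.35
position: [0.5348, 0.1735, 0.167]
ee_rot: [-1.537, -0.377, 0.378]
force: [0.5, 0.3, 1.2]
width: 1.002
```

Emit:
{"fn": "carry_out", "kwargs": {
  "steps": [1,0.01,0,-0.2,0,1,0.01,0,-0.3,0,1,0.01,0,-0.4,0,1,0.01,0,-0.5,0,1,0.01,0,-0.6,0],
  "grip_force": 20
}}

```text
clock: 2.85
position: [0.5373, 0.1722, 0.1072]
ee_rot: [-1.537, -0.377, 0.374]
force: [-0.7, -0.3, 7.0]
width: 1.0
```

Emit:
{"fn": "carry_out", "kwargs": {
  "steps": [1,-0.01,0,-0.1,0,1,-0.01,0,-0.2,0,1,-0.01,0,-0.3,0,1,-0.01,0,-0.34,0,1,-0.01,0,-0.34,0]
}}

```text
clock: 3.35
position: [0.5352, 0.1715, 0.0721]
ee_rot: [-1.538, -0.375, 0.377]
force: [0.2, -0.3, 0.2]
width: 0.999
```

```bash
python3 - <<'E'
from h import *
s=arm.observe(); print(s['position'],s['force'],s['ft_torque'])
a=grab('side','s2')[0][110:260,120:300]; b=grab('wrist','w2')[0][150:330,150:450]
a=cv2.resize(a,(540,450),interpolation=2)
cv2.imwrite('pics/c2.png',a[:,:,::-1])
E
```

```text
[0.53519426 0.17152908 0.07206839] [ 0.19118272 -0.25107832  0.2240554 ] [ 0.09561787  0.01962397 -0.02777168]
```

View pics/c2.png

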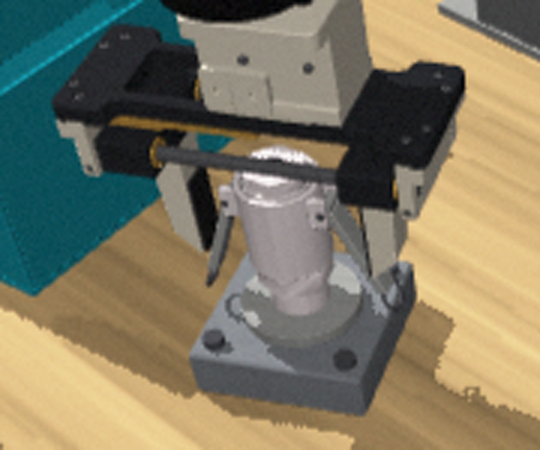

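The crop shows both arms swung well down, lying inside the open fingers, with the adapter still home. The palm is above it and the force is near zero. Now I squeeze both arms inwards together.

Emit:
{"fn": "carry_out", "kwargs": {
  "steps": [0.9,0,0,0,0,0.8,0,0,0,0,0.72,0,0,0,0,0.65,0,0,0,0,0.6,0,0,0,0,0.6,0,0,0,0,0.6,0,0,0,0,0.6,0,0,0,0],
  "grip_force": 20
}}

```text
clock: 4.25
position: [0.5346, 0.1733, 0.0726]
ee_rot: [-1.536, -0.376, 0.377]
force: [-3.0, 4.2, -1.6]
width: 0.637
```

The opening reads 0.637 × 92 = 58.6 mm, and 59 mm is expected with both arms flat. I give one firmer squeeze, then open and lift.

Emit:
{"fn": "carry_out", "kwargs": {
  "steps": [0.58,0,0,0,0,0.58,0,0,0,0,0.58,0,0,0,0],
  "grip_force": 35
}}

```text
clock: 4.55
position: [0.5346, 0.1733, 0.0726]
ee_rot: [-1.536, -0.376, 0.377]
force: [-2.5, 4.3, -2.1]
width: 0.636
```

Emit:
{"fn": "carry_out", "kwargs": {
  "steps": [0.9,0,0,0,0,1,0,0,0,0,1,0,0,0,0,1,0,0,0,0,1,0,0,0.2,0,1,0,0,0.5,0,1,0,0,0.8,0,1,0,0,1,0,1,0,0,1,0]
}}

```text
clock: 5.45
position: [0.5374, 0.1721, 0.1758]
ee_rot: [-1.537, -0.38, 0.371]
force: [0.1, 1.3, 0.0]
width: 0.997
```

Emit:
{"fn": "carry_out", "kwargs": {
  "steps": [1,0,0,0.4,0,1,-0.4,0.4,0.6,0,1,-0.8,0.7,0.6,0,1,-0.8,0.7,0.6,0,1,-0.8,0.7,0.6,0]
}}

```text
clock: 5.95
position: [0.4539, 0.243, 0.2323]
ee_rot: [-1.537, -0.378, 0.379]
force: [0.3, -0.7, -0.2]
width: 1.001
```

```bash
python3 - <<'E'
from h import *
s=arm.observe(); print(s['clock'],s['position'],s['force'])
grab('top','t3');grab('side','s3'); np.set_printoptions(precision=4,suppress=True)
for n,t in(('side','s3'),('top','t3')):
    q=cloud(n,t).reshape(-1,3); c=np.array([.5357,.173]); e=np.array([-.462,.887]); x=np.array([.887,.462])
    Y=(q[:,:2]-c)@e; X=(q[:,:2]-c)@x; d=np.hypot(X,Y)
    k=(d<.022)&(q[:,2]>.122)&(q[:,2]<.15); print(n,'top',k.sum(),np.median(q[k],0),q[k].max(0),q[k].min(0))
    k=(np.abs(X)<.012)&(np.abs(Y)>.024)&(np.abs(Y)<.1)&(q[:,2]>.045)&(q[:,2]<.15)
    for sg in(1,-1):
        m=k&(sg*Y>0); print(sg,m.sum(), Y[m].min() if m.any() else '', Y[m].max() if m.any() else '')
a=cv2.imread('pics/s3.png')[130:260,140:300];b=cv2.imread('pics/t3.png')[170:300,100:260]
cv2.imwrite('pics/c3.png',cv2.resize(np.hstack([a,b]),(800,325),interpolation=2))
E
```

```text
5.95 [0.45392878 0.24296062 0.23230821] [ 0.29012021 -0.70972753 -0.19416289]
side top 312 [0.5331 0.1705 0.1291] [0.5555 0.1924 0.1317] [0.514  0.1519 0.122 ]
1 128 0.024098262282003423 0.030523510907465315
-1 231 -0.02937435940862382 -0.024021164453097196
top top 682 [0.5346 0.1716 0.1302] [0.5574 0.1944 0.1348] [0.5139 0.1513 0.122 ]
1 96 0.024005558352771385 0.0299702347873831
-1 138 -0.029153843348428955 -0.024065112154848474
```

View pics/c3.png

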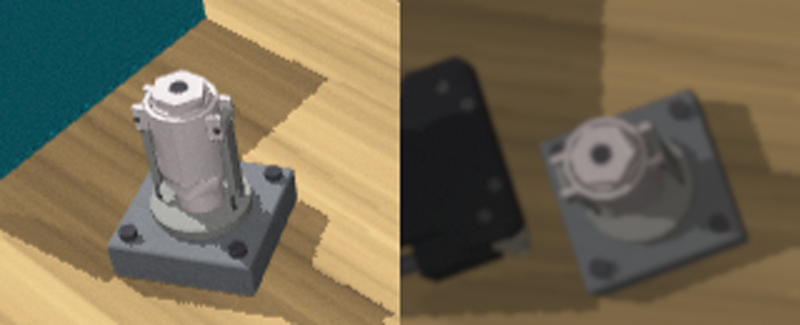

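The crop shows both arms hanging flat beside the cup, with outer faces at about +30 and −29 mm. The adapter top is still at z≈0.130 and level, and the gripper is clear. I'm handing in.

```bash
python3 -c "
from cell import arm
print(arm.sign_off())"
```

```text
the job is handed in; nothing more can be done
None
```

Both cam arms of the coupler holding the adapter are down flat, and I handed the job in at about 6 s on the robot's clock. I lowered the open gripper straddling that coupler, so its fingers pushed both arms down in one descent. Then I squeezed both arms home together, opened the fingers and lifted clear.

- **Arms:** at the final squeeze the gripper stood at about 58.6 mm, against 59 mm expected with both arms flat. After I let go, camera depth put the outer faces at about +30 and −29 mm from the axis, with nothing sticking out.
- **Adapter:** its top is still at about 0.130 m and looks level, so it is fully home and upright.
- **Forces:** the highest reading was about 7 N, taken at the end of each move.
- **Empty coupler:** the gripper never went near it.

None of the checks failed or disagreed. The cameras differed by 2–3 mm on the coupler's position, about what the calibration allows.

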